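# Slip-test two printed machine feet

## Robot

A 7-joint arm with a two-finger parallel gripper is mounted at the origin on the work surface. World frame = base frame: x ahead of the robot, y to its left, z up, the work surface at z = 0. Lengths are in m, angles in rad, forces in N, time in s.
With the tool pointing down it reaches from about 0.4 to 0.85 m from the base axis. Payload 4.5 kg.
Tool frame: the origin (TCP) lies midway between the tips of the shut fingers; the grasp point (between the pads) lies 19 mm behind it; z points along the fingers, y is the line along which they close (so a half turn about z gives the same grasp; the last joint's range is limited). The gripper opens to 88 mm and grips with 3 to 60 N. Pads are 18 mm wide; open, the fingers measure 123 mm over their backs; the gripper's body (75 mm by 187 mm) begins 45 mm behind the grasp point.
Start: joints at [-1.217, 0.689, -0.195, 1.565, 0.157, 0.902, -0.215], TCP at [0.196, 0.593, 0.239] pointing down, gripper open.
Joint ranges: [-3.01, 3.01], [-0.46, 2.08], [-1.47, 1.51], [0.13, 2.56], [-1, 4.14], [0.04, 2.09], [-2.66, 2.66]. Speed limits (rad/s): [2.57, 2.57, 3.14, 3.14, 3.14, 3.14, 3.14].

## Interface

Orientations are given as a unit quaternion [x, y, z, w].
In Python, from plant import r, eyes, finish_job gives the robot as it stands. The module is installed in compiled form; this text tells all that it offers.
- The arm moves only by the tool move_arm, never from a script. Its argument "motion" is a list of rows, each a list of 7 numbers: the shift along the tool's x, y, z in mm, then the turn, a rotation vector about the tool's x, y, z in degrees, then the closure, from 0 (fully open) to 1 (shut). A call has 1 to 5 rows; each row is the pose to reach, as a shift and turn from the pose commanded when the call began, along the tool's axes at that moment; what a row does not reach only later rows make up. A row lasts 1/8 s, in which the tool goes at most 62.5 mm and 10.7 degrees, less where a joint would pass 70% of its speed; a pose out of reach is approached as far as the arm can. A call with a gripper value outside its range is refused whole. The fingers move at their own pace and stop on an object; "newtons" is the grip in N (left out, the last holds). Time passes only in rows, so rows that repeat a pose let the fingers close. It gives the time, the measured TCP pose, the force, the opening and the grip force at its end, in the units of the state.
- r.get_state(): the state, without advancing time (a new reading comes with each control period).
- eyes.snapshot(name): name is "side" or "top" or "wrist"; returns a dict with "frame" (420x560x3 uint8, red, green, blue), "z_map" (420x560 float32, m along the optical axis (not along the pixel's ray), 0 where there is no reading), "intrinsics" (3x3 intrinsics, pixels), "dist" ([k1, k2, p1, p2, k3] as OpenCV has them; the pictures are not rectified), "world_to_cam" (4x4, takes a point from world to camera coordinates). Camera axes: x right, y down, z forward; pixel columns grow to the right and rows downward; lengths in m; the calibration is good to about 2 mm. A picture is of the moment at which its call begins.
- finish_job(): hands the job in; it is judged then, once.
The state is a dict: "clock": time; "q": joint angles; "qd": joint speeds; "joint_torque": joint torques, N m; "tool_pos": TCP position; "eef_rot": TCP orientation; "contact_force": force on the tool from outside, world axes, zero at the start; "moment": the same for the moment, N m; "opening": opening from 0.0 (shut) to 1.0 (fully open); "finger_force": force on a finger pad.
Only numpy, scipy, OpenCV 4.12 (cv2) and the standard library are available. Lean on these libraries where they do the work, as an engineer would, in place of code of your own. Each camera call takes 0.05 s, during which the arm holds its last target. There are 200 camera calls.

## Task

One of the two orange printed machine feet has a slick sole and the other a grippy one: try them one at a time by setting each, sole down, on the upper part of the tilted steel ramp, long side pointing downhill, and letting go. Leave the foot that slides down by itself lying in the catch pan, without handling it there; pick the foot that sticks off the ramp and set it down upright in the green tray.

Things in the scene. Friction and masses are not known exactly. Their poses are not given: they have to be found in the camera images.
- foot_a: One of two look-alike printed feet: orange block 52 x 36 x 34 mm on a dark sole 60 x 36 x 6 mm (together 40 high), a steel stud 12 mm wide, 10 high on top; about 130 g. Origin: centre of the sole's underside; x along its length, y across its 36 mm width, z up. One foot has a slick sole, the other a grippy one; only the ramp shows which. Starts upright on the table.
- foot_b: The other of two look-alike printed feet: orange block 52 x 36 x 34 mm on a dark sole 60 x 36 x 6 mm (together 40 high), a steel stud 12 mm wide, 10 high on top; about 130 g. Origin: centre of the sole's underside; x along its length, y across its 36 mm width, z up. One foot has a slick sole, the other a grippy one; only the ramp shows which. Starts upright on the table.
- ramp: Fixed ramp, 300 x 150 mm. Origin: centre of its underside; x uphill, z up. Steel bed, 18 degrees, from x = -40 mm (6 mm high) to +150 (68 high); set feet between the red stripes at x = 58 and 122 (middle x = 90: 48 high). 8 mm lips at y = +-72. Level catch pan x = -144 to -40: floor 4 high, side walls 26, end wall 34. A slick foot slides into the pan within 1 s; a grippy one stays put.
- keep_tray: Fixed open green tray, 130 x 130 x 22 mm outside, walls and floor 4 mm thick. Origin at the centre of its underside; x and y along its sides, z up. Place for the foot that sticks.

How it is judged:
By the outcome, as a careful person would: the job done as asked, in the order asked, and still so for the second after the job is handed in, with the robot touching nothing.
It also fails if it takes over 69 s, if anything falls off the work surface, if the arm or the gripper's body presses on something with over 40 N, if the wrist force passes 120 N, or if a joint passes its speed limit or range.

## Working session

There is one attempt and no reset: what is moved stays moved. The work goes in short steps, Python scripts to look and compute and a tool call to move; the robot and the scene stay as the last step left them, time stands still between calls to the robot, and variables do not carry over. Pictures are saved under pics/ and viewed, at most 10 in all, crops included, and the job is handed in when it is done.

Besides the shell and the picture viewer there is one more tool, called after "Request:" as name(argument=value, ...), one argument or row to a line, values as JSON. move_arm: Moves the arm, as the interface text tells. Its arguments: {"type":"object","properties":{"motion":{"type":"array","items":{"type":"array","items":{"type":"number"}}},"newtons":{"type":"number"}},"required":["motion"]}

```bash
mkdir -p pics
python3 - <<'E'
from plant import r, eyes
import cv2,numpy as np
a=eyes.snapshot("top");b=eyes.snapshot("side")
for n,s in(("top",a),("side",b)):
    cv2.imwrite(f"pics/{n}0.png",s["frame"][:,:,::-1]); np.savez(f"pics/{n}0.npz",**s)
s=r.get_state();print(s["clock"],s["tool_pos"],s["eef_rot"],s["contact_force"])
E
```

```text
0.1 [0.19635829 0.59276621 0.23800824] [ 1.59187187e-01  9.87248084e-01 -8.09419995e-04 -6.60386861e-05] [-0.21529131 -0.11045223  0.00150225]
```

View pics/top0.png

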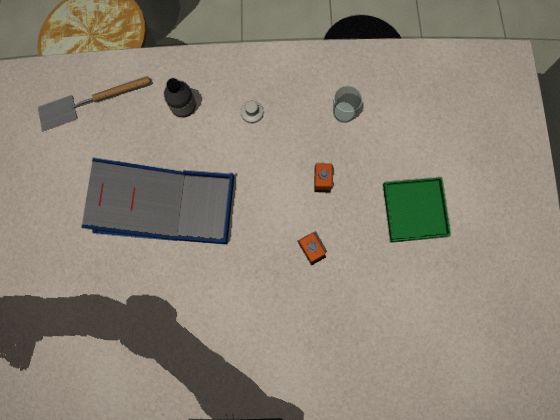

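View pics/side0.png

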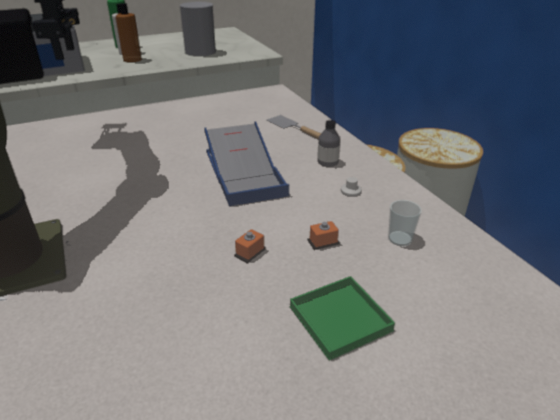

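The top view shows the ramp with its uphill end at the left: stripes at (101,194) and (133,199), pan end near (220,207). The feet are at (324,177) and (312,248), and the tray is at (416,209).

```bash
cat > h.py <<'E'
import numpy as np,cv2
from scipy.spatial.transform import Rotation as R
def cloud(s):
    """world xyz for every pixel (h,w,3), from the depth map"""
    z=s["z_map"];h,w=z.shape
    uv=np.stack(np.meshgrid(np.arange(w),np.arange(h)),-1).reshape(-1,1,2).astype(np.float64)
    n=cv2.undistortPoints(uv,s["intrinsics"],s["dist"]).reshape(h,w,2)
    c=np.dstack([n*z[...,None],z])
    T=np.linalg.inv(s["world_to_cam"]);return c@T[:3,:3].T+T[:3,3]
def to_tool(st,p):
    return R.from_quat(st["eef_rot"]).inv().apply(np.array(p)-st["tool_pos"])*1000
E
python3 - <<'E'
from h import *
s=dict(np.load("pics/top0.npz"));P=cloud(s);hsv=cv2.cvtColor(s["frame"],cv2.COLOR_RGB2HSV)
H,S,V=cv2.split(hsv)
def rep(name,m,minpx=15):
    n,l,st,c=cv2.connectedComponentsWithStats(m.astype(np.uint8))
    for i in range(1,n):
        if st[i,4]<minpx: continue
        p=P[l==i];p=p[np.isfinite(p).all(1)]
        rc=cv2.minAreaRect((p[:,:2]*1000).astype(np.float32))
        print(name,c[i].round(),st[i,4],"mean",p.mean(0).round(4),"rect",np.round(rc[0],1),np.round(rc[1],1),round(rc[2],1),"zpct",np.percentile(p[:,2],[5,50,95]).round(4))
ok=P[...,2]>0.03
rep("foot",(H<14)&(S>180)&(V>80)&(np.abs(P[...,2]-.04)<.006)&(np.arange(560)>280)[None,:])
red=((H<8)|(H>172))&(S>120)&(np.arange(560)<150)[None,:]&(np.arange(420)>150)[:,None];rep("red",red,5)
rep("tray",(H>45)&(H<75)&(S>120)&(P[...,2]<.05)&(np.arange(560)>350)[None,:],500)
rep("blue",(H>100)&(H<130)&(S>100)&(np.arange(560)<260)[None,:]&(np.arange(420)>120)[:,None],30)
for u,v in[(330,210),(110,215),(160,200),(205,205),(92,160),(228,172)]:print(u,v,P[v,u].round(4))
E
```

```text
foot [323. 175.] 279 mean [ 0.6017 -0.2049  0.0403] rect [ 603.  -204.7] [34.3 49. ] 86.9 zpct [0.0368 0.0405 0.0436]
foot [312. 247.] 310 mean [ 0.4498 -0.1736  0.0401] rect [ 450.8 -173.7] [50.  35.3] 27.9 zpct [0.0364 0.0402 0.0435]
red [101. 194.] 38 mean [0.5747 0.2665 0.0591] rect [575.5 266.2] [ 4.5 47.7] 83.1 zpct [0.0565 0.059  0.0622]
red [132. 199.] 34 mean [0.5658 0.2032 0.0378] rect [566.9 202.7] [ 5.  49.4] 82.9 zpct [0.0342 0.0379 0.041 ]
tray [416. 209.] 3512 mean [ 0.5282 -0.4066  0.007 ] rect [ 526.3 -404.1] [129.3 130.1] 2.8 zpct [0.0013 0.005  0.0223]
blue [170. 208.] 1371 mean [0.5458 0.1224 0.0338] rect [524.  65.] [501.  229.8] 65.9 zpct [0.0045 0.0281 0.0673]
330 210 [ 5.345e-01 -2.189e-01  4.000e-04]
110 215 [0.5304 0.2464 0.0535]
160 200 [0.5666 0.1478 0.0185]
205 205 [0.5548 0.0517 0.005 ]
92 160 [ 0.671   0.3138 -0.0021]
228 172 [0.6274 0.0007 0.0036]
```

```bash
cat >> h.py <<'E'
def pose(yaw_y,tilt=0):
    """tool pointing down, tool y at world yaw (deg); then turned by tilt deg about tool y"""
    a=np.radians(yaw_y);y=np.array([np.cos(a),np.sin(a),0]);z=np.array([0,0,-1.]);x=np.cross(y,z)
    return R.from_matrix(np.c_[x,y,z])*R.from_euler("y",tilt,degrees=True)
def plan(p,Q,legs):
    """legs: (target pos, target rot, calls, closure); prints rows for calls of 5 rows"""
    for tp,tQ,n,cl in legs:
        tp=np.array(tp);rv=(Q.inv()*tQ).as_rotvec();p0,Q0=p,Q
        if n>1 and np.linalg.norm(rv)>2.8: print("near-pi turn",np.degrees(rv))
        for k in range(n):
            rows=[]
            for j in range(1,6):
                f=(5*k+j)/(5*n)
                gp=p0+f*(tp-p0);gQ=Q0*R.from_rotvec(f*rv)
                rows.append(np.r_[np.round(Q.inv().apply(gp-p)*1000),np.round(np.degrees((Q.inv()*gQ).as_rotvec()),1),cl])
            d=rows[-1];p=p+Q.apply(d[:3]/1000);Q=Q*R.from_rotvec(np.radians(d[3:6]))
            print("[",",".join("["+",".join("%g"%(v+0) for v in w)+"]" for w in rows),"]")
        print("   at",p.round(4))
    return p,Q
E
python3 - <<'E'
from h import *;from plant import r
s=r.get_state()
plan(s["tool_pos"],R.from_quat(s["eef_rot"]),[([.6025,-.2048,.15],pose(-93.1),4,0),([.6025,-.2048,.009],pose(-93.1),1,0)])
E
```

```text
near-pi turn [-7.33476014e-03  1.34809478e-01  1.64780502e+02]
[ [-32,-31,4,0,0,8.2,0],[-64,-63,9,0,0,16.5,0],[-95,-94,13,0,0,24.7,0],[-127,-126,18,0,0,33,0],[-159,-157,22,0,0,41.2,0] ]
[ [-45,-3,5,0,0,8.2,0],[-90,-6,9,0,0,16.5,0],[-134,-8,14,0,0,24.7,0],[-179,-11,18,0,0.1,33,0],[-224,-14,23,0,0.1,41.2,0] ]
[ [-35,27,4,0,0,8.2,0],[-70,55,8,0,0,16.5,0],[-106,82,13,0,0,24.7,0],[-141,109,17,0,0,32.9,0],[-177,137,21,0,0,41.2,0] ]
[ [-8,43,5,0,0,8.2,0],[-17,87,9,0,0,16.5,0],[-26,131,14,0,0,24.7,0],[-34,175,18,0,0,32.9,0],[-43,219,22,0,0,41.2,0] ]
   at [ 0.6024 -0.2048  0.1504]
[ [0,0,28,0,0,0,0],[0,0,57,0,0,0,0],[0,0,85,0,0,0,0],[0,0,113,0,0,0,0],[0,0,141,0,0,0,0] ]
   at [ 0.6023 -0.2047  0.0094]
```

Request:
move_arm(
  motion=[
    [-32, -31, 4, 0, 0, 8.2, 0],
    [-64, -63, 9, 0, 0, 16.5, 0],
    [-95, -94, 13, 0, 0, 24.7, 0],
    [-127, -126, 18, 0, 0, 33, 0],
    [-159, -157, 22, 0, 0, 41.2, 0],
  ],
  newtons=25,
)

```text
clock: 0.72
tool_pos: [0.2984, 0.3927, 0.2164]
eef_rot: [0.498, 0.867, -0.0, 0.0]
contact_force: [-0.3, -0.2, 0.4]
opening: 1.0
finger_force: 0.0
```

Request:
move_arm(
  motion=[
    [-45, -3, 5, 0, 0, 8.2, 0],
    [-90, -6, 9, 0, 0, 16.5, 0],
    [-134, -8, 14, 0, 0, 24.7, 0],
    [-179, -11, 18, 0, 0, 33, 0],
    [-224, -14, 23, 0, 0, 41.2, 0],
  ],
)

```text
clock: 1.35
tool_pos: [0.4001, 0.193, 0.1935]
eef_rot: [0.771, 0.636, 0.0, -0.0]
contact_force: [0.9, -0.0, 0.4]
opening: 0.999
finger_force: 0.0
```

Request:
move_arm(
  motion=[
    [-35, 27, 4, 0, 0, 8.2, 0],
    [-70, 55, 8, 0, 0, 16.5, 0],
    [-106, 82, 13, 0, 0, 24.7, 0],
    [-141, 109, 17, 0, 0, 32.9, 0],
    [-177, 137, 21, 0, 0, 41.2, 0],
  ],
)

```text
clock: 1.98
tool_pos: [0.5017, -0.0063, 0.1724]
eef_rot: [0.946, 0.324, -0.0, -0.0]
contact_force: [1.2, 0.3, -0.3]
opening: 0.996
finger_force: 0.0
```

Request:
move_arm(
  motion=[
    [-8, 43, 5, 0, 0, 8.2, 0],
    [-17, 87, 9, 0, 0, 16.5, 0],
    [-26, 131, 14, 0, 0, 24.7, 0],
    [-34, 175, 18, 0, 0, 32.9, 0],
    [-43, 219, 22, 0, 0, 41.2, 0],
  ],
)

```text
clock: 2.6
tool_pos: [0.6029, -0.205, 0.1501]
eef_rot: [1.0, -0.029, -0.0, -0.0]
contact_force: [-0.7, 0.5, -0.5]
opening: 1.001
finger_force: 0.0
```

Run:
```python
from h import *;from plant import r,eyes
s=eyes.snapshot("wrist");P=cloud(s);H,S,V=cv2.split(cv2.cvtColor(s["frame"],cv2.COLOR_RGB2HSV))
cv2.imwrite("pics/w1.png",s["frame"][:,:,::-1])
m=(H<14)&(S>150)&(V>60)&(np.abs(P[...,2]-.04)<.004)&(np.hypot(P[...,0]-.6025,P[...,1]+.2048)<.05)
rc=cv2.minAreaRect((P[m][:,:2]*1000).astype(np.float32));print(m.sum(),rc,P[m].mean(0))
```

```text
1664 ((604.5588989257812, -203.81689453125), (32.318359375, 49.79395294189453), 85.69662475585938) [ 0.60834297 -0.20290204  0.03960246]
```

View pics/w1.png

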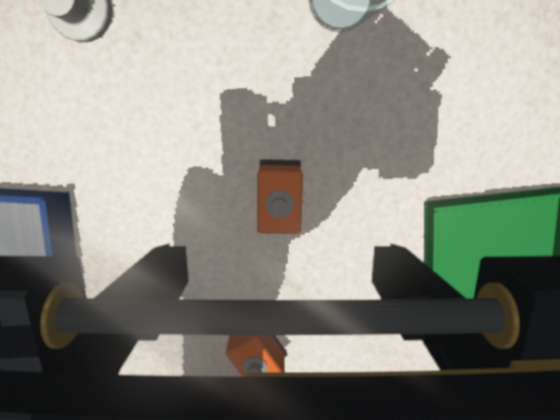

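Close view: foot 1 is centred at (280,200) between the fingers and squared with them. Next I descend and grip.

Request:
move_arm(
  motion=[
    [1, 0, 28, 0, 0, 0, 0],
    [1, 0, 57, 0, 0, 0, 0],
    [1, 0, 85, 0, 0, 0, 0],
    [1, 0, 120, 0, 0, 0, 0],
    [1, 0, 141, 0, 0, 0, 0],
  ],
)

```text
clock: 3.28
tool_pos: [0.6025, -0.2033, 0.0077]
eef_rot: [1.0, -0.027, -0.001, -0.001]
contact_force: [-0.6, -0.9, -0.5]
opening: 0.999
finger_force: 0.0
```

Request:
move_arm(
  motion=[
    [0, 0, 0, 0, 0, 0, 1],
    [0, 0, 0, 0, 0, 0, 1],
    [0, 0, 0, 0, 0, 0, 1],
    [0, 0, 0, 0, 0, 0, 1],
    [0, 0, 0, 0, 0, 0, 1],
  ],
  newtons=25,
)

```text
clock: 3.9
tool_pos: [0.6038, -0.2042, 0.0102]
eef_rot: [1.0, -0.027, 0.0, 0.0]
contact_force: [-0.6, -0.6, 0.3]
opening: 0.458
finger_force: 0.0
```

```bash
cat >> h.py <<'E'
U=np.array([.125,.992,0]);U/=np.linalg.norm(U);t=np.radians(18)
N=np.array([0,0,1])*np.cos(t)-np.sin(t)*U;C=np.array([.5703,.2345,.048])
E
python3 - <<'E'
from h import *;from plant import r
s=r.get_state();print(s["tool_pos"],s["eef_rot"],s["opening"],s["finger_force"])
p=s["tool_pos"];h=.009
plan(p,R.from_quat(s["eef_rot"]),[(p+[0,0,.15],pose(-93.1),1,1),(C+N*.11,pose(-7.2,18),3,1),(C+N*(h+.004),pose(-7.2,18),1,1)])
E
```

```text
[ 0.60378245 -0.2041955   0.01016662] [ 9.99629863e-01 -2.72029562e-02  3.67494653e-04  3.36239397e-05] 0.45786651199505907 0.0
[ [0,0,-30,0,0,0,1],[0,0,-60,0,0,0,1],[0,0,-90,0,0,0,1],[0,0,-120,0,0,0,1],[0,0,-150,0,0,0,1] ]
   at [ 0.6037 -0.2042  0.1602]
[ [-4,-27,0,0.9,1,-5.7,1],[-8,-54,1,1.8,1.9,-11.4,1],[-12,-80,1,2.7,2.9,-17,1],[-16,-107,2,3.6,3.9,-22.7,1],[-20,-134,2,4.5,4.8,-28.4,1] ]
[ [9,-25,3,0.9,1,-5.7,1],[18,-51,6,1.8,1.9,-11.3,1],[27,-76,9,2.7,2.9,-17,1],[37,-102,12,3.6,3.9,-22.7,1],[46,-127,15,4.5,4.8,-28.4,1] ]
[ [19,-18,5,0.9,1,-5.6,1],[39,-36,11,1.8,2,-11.3,1],[59,-53,17,2.7,2.9,-17,1],[78,-71,23,3.6,3.9,-22.7,1],[98,-89,28,4.5,4.9,-28.4,1] ]
   at [0.5659 0.2007 0.153 ]
[ [0,0,19,0,0,0,1],[0,0,39,0,0,0,1],[0,0,58,0,0,0,1],[0,0,78,0,0,0,1],[0,0,97,0,0,0.1,1] ]
   at [0.5696 0.2305 0.0608]
```

Request:
move_arm(
  motion=[
    [0, 0, 0, 0, 0, 0, 1],
    [0, 0, 0, 0, 0, 0, 1],
    [0, 0, 0, 0, 0, 0, 1],
  ],
)

```text
clock: 4.28
tool_pos: [0.6037, -0.2042, 0.01]
eef_rot: [1.0, -0.027, 0.0, -0.0]
contact_force: [-0.2, -0.2, 3.8]
opening: 0.404
finger_force: 24.9
```

Request:
move_arm(
  motion=[
    [0, 0, -30, 0, 0, 0, 1],
    [0, 0, -60, 0, 0, 0, 1],
    [0, 0, -90, 0, 0, 0, 1],
    [0, 0, -120, 0, 0, 0, 1],
    [0, 0, -150, 0, 0, 0, 1],
  ],
)

```text
clock: 4.9
tool_pos: [0.603, -0.2039, 0.16]
eef_rot: [1.0, -0.027, -0.001, -0.0]
contact_force: [0.0, 0.0, -1.1]
opening: 0.409
finger_force: 24.9
```

Request:
move_arm(
  motion=[
    [-4, -27, 0, 0.9, 1, -5.7, 1],
    [-8, -54, 1, 1.8, 1.9, -11.4, 1],
    [-12, -80, 1, 2.7, 2.9, -17, 1],
    [-16, -107, 2, 3.6, 3.9, -22.7, 1],
    [-20, -134, 2, 4.5, 4.8, -28.4, 1],
  ],
)

```text
clock: 5.52
tool_pos: [0.59, -0.0684, 0.1571]
eef_rot: [0.974, 0.22, 0.042, -0.038]
contact_force: [0.3, 0.0, -2.5]
opening: 0.404
finger_force: 24.9
```

Request:
move_arm(
  motion=[
    [9, -25, 3, 0.9, 1, -5.7, 1],
    [18, -51, 6, 1.8, 1.9, -11.3, 1],
    [27, -76, 9, 2.7, 2.9, -17, 1],
    [37, -102, 12, 3.6, 3.9, -22.7, 1],
    [46, -127, 15, 4.5, 4.8, -28.4, 1],
  ],
)

```text
clock: 6.15
tool_pos: [0.5781, 0.0667, 0.1538]
eef_rot: [0.885, 0.452, 0.082, -0.073]
contact_force: [-0.4, -1.1, -2.2]
opening: 0.406
finger_force: 24.9
```

Request:
move_arm(
  motion=[
    [19, -18, 5, 0.9, 1, -5.6, 1],
    [39, -36, 11, 1.8, 2, -11.3, 1],
    [59, -53, 17, 2.7, 2.9, -17, 1],
    [78, -71, 23, 3.6, 3.9, -22.7, 1],
    [98, -89, 28, 4.5, 4.9, -28.4, 1],
  ],
)

```text
clock: 6.78
tool_pos: [0.5651, 0.2009, 0.1519]
eef_rot: [0.74, 0.654, 0.117, -0.104]
contact_force: [0.4, -0.2, -2.1]
opening: 0.405
finger_force: 24.9
```

Run:
```python
from h import *;from plant import r,eyes
s=eyes.snapshot("side");f=s["frame"][90:270,140:380,::-1]
cv2.imwrite("pics/s1.png",cv2.resize(f,None,fx=3,fy=3,interpolation=2))
s=r.get_state();Q=R.from_quat(s["eef_rot"]);print(s["tool_pos"],Q.as_matrix().round(3),N,s["opening"],s["contact_force"])
plan(s["tool_pos"],Q,[(C+N*(.0095+.004),pose(-7.2,18),1,1)])
```

```text
[0.56429791 0.20551724 0.15239324] [[ 0.109  0.993  0.035]
 [ 0.943 -0.114  0.311]
 [ 0.313 -0.001 -0.95 ]] [-0.03863313 -0.30659254  0.95105652] 0.4080593159278057 [ 0.03822394  3.33128006 -0.55808068]
[ [-1,1,19,-0.1,-0.1,0.1,1],[-2,1,38,-0.1,-0.1,0.2,1],[-3,2,57,-0.2,-0.2,0.3,1],[-4,2,76,-0.2,-0.2,0.5,1],[-5,3,95,-0.3,-0.3,0.6,1] ]
   at [0.57   0.23   0.0606]
```

View pics/s1.png

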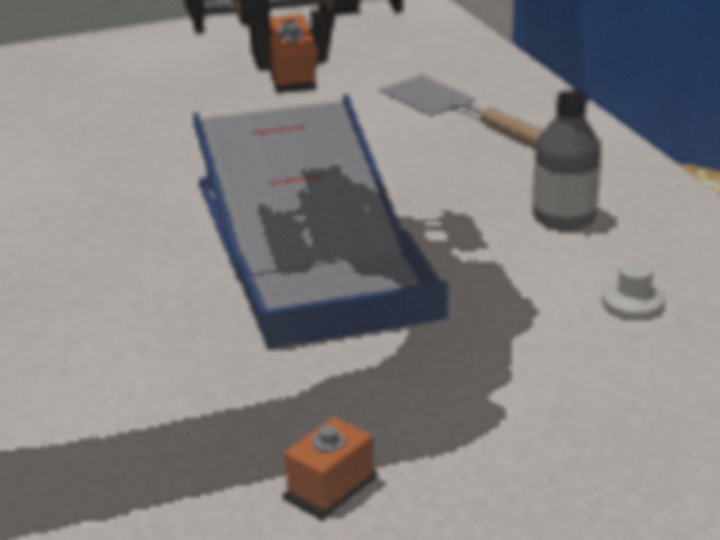

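The side crop shows foot 1 held tilted at (292,50), above the striped zone. I'll lower it along the ramp normal.

Request:
move_arm(
  motion=[
    [0, 0, 25, 0, 0, 0, 1],
    [0, 0, 50, 0, 0, 0, 1],
    [0, 0, 75, 0, 0, 0, 1],
    [0, 0, 95, 0, 0, 0, 1],
    [0, 0, 95, 0, 0, 0, 1],
  ],
)

```text
clock: 7.45
tool_pos: [0.5682, 0.2297, 0.0608]
eef_rot: [0.741, 0.653, 0.116, -0.105]
contact_force: [0.4, 0.1, -1.8]
opening: 0.409
finger_force: 24.9
```

Request:
move_arm(
  motion=[
    [0, 0, 1, 0, 0, 0, 1],
    [0, 0, 2, 0, 0, 0, 1],
    [0, 0, 2, 0, 0, 0, 1],
  ],
)

```text
clock: 7.82
tool_pos: [0.5698, 0.2304, 0.0611]
eef_rot: [0.741, 0.653, 0.118, -0.104]
contact_force: [0.2, 0.4, -2.0]
opening: 0.408
finger_force: 24.9
```

Request:
move_arm(
  motion=[
    [0, 0, 1, 0, 0, 0, 1],
    [0, 0, 2, 0, 0, 0, 1],
    [0, 0, 2, 0, 0, 0, 1],
  ],
)

```text
clock: 8.2
tool_pos: [0.5694, 0.2312, 0.0585]
eef_rot: [0.741, 0.653, 0.117, -0.104]
contact_force: [1.1, -0.2, -1.6]
opening: 0.406
finger_force: 24.9
```

Request:
move_arm(
  motion=[
    [0, 0, 1, 0, 0, 0, 1],
    [0, 0, 1, 0, 0, 0, 1],
    [0, 0, 1, 0, 0, 0, 1],
  ],
)

```text
clock: 8.57
tool_pos: [0.5695, 0.2314, 0.0576]
eef_rot: [0.741, 0.653, 0.117, -0.104]
contact_force: [-0.2, 0.3, -2.3]
opening: 0.403
finger_force: 24.9
```

Request:
move_arm(
  motion=[
    [0, 0, 1, 0, 0, 0, 1],
    [0, 0, 1, 0, 0, 0, 1],
    [0, 0, 1, 0, 0, 0, 1],
  ],
)

```text
clock: 8.95
tool_pos: [0.5697, 0.2315, 0.0573]
eef_rot: [0.741, 0.653, 0.118, -0.104]
contact_force: [-0.3, -2.8, 4.6]
opening: 0.407
finger_force: 24.9
```

The force reversed, so the sole is on the bed. Now I release.

Request:
move_arm(
  motion=[
    [0, 0, 0, 0, 0, 0, 0.25],
    [0, 0, 0, 0, 0, 0, 0.25],
    [0, 0, 0, 0, 0, 0, 0.25],
    [0, 0, 0, 0, 0, 0, 0.25],
    [0, 0, 0, 0, 0, 0, 0.25],
  ],
)

```text
clock: 9.57
tool_pos: [0.5695, 0.2318, 0.0566]
eef_rot: [0.741, 0.653, 0.117, -0.104]
contact_force: [-0.4, -0.2, 0.9]
opening: 0.748
finger_force: 0.0
```

Request:
move_arm(
  motion=[
    [0, 0, -20, 0, 0, 0, 0.25],
    [0, 0, -45, 0, 0, 0, 0.25],
    [0, 0, -75, 0, 0, 0, 0.25],
    [0, 0, -100, 0, 0, 0, 0.25],
    [0, 0, -100, 0, 0, 0, 0.25],
  ],
)

```text
clock: 10.2
tool_pos: [0.5673, 0.2002, 0.1544]
eef_rot: [0.741, 0.653, 0.119, -0.102]
contact_force: [-0.2, -0.4, -0.7]
opening: 0.749
finger_force: 0.0
```

Run:
```python
from h import *;from plant import r,eyes
s=eyes.snapshot("side");f=s["frame"][90:270,140:380,::-1]
cv2.imwrite("pics/s2.png",cv2.resize(f,None,fx=3,fy=3,interpolation=2))
P=cloud(s);H,S,V=cv2.split(cv2.cvtColor(s["frame"],cv2.COLOR_RGB2HSV))
m=((H<14)&(S>150)&(V>60)&(np.abs(P[...,0]-.56)<.1)&(P[...,1]>-.05)&(P[...,1]<.35)&(P[...,2]<.13));print(m.sum(),np.median(P[m],0))
```

```text
85 [0.53431002 0.02174723 0.04517826]
```

View pics/s2.png

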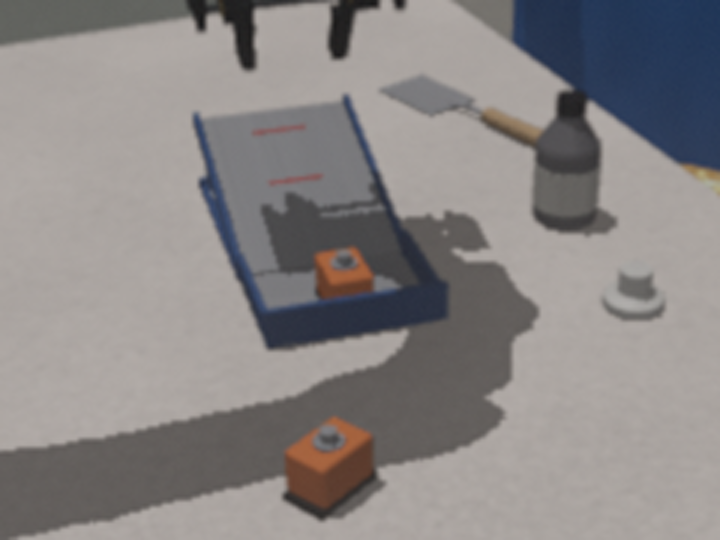

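Foot 1 is slick: it slid down and lies upright in the pan at (343,272). On to foot 2.

Run:
```python
from h import *;from plant import r
s=r.get_state();print(s["tool_pos"])
plan(s["tool_pos"],R.from_quat(s["eef_rot"]),[([.4508,-.1737,.16],pose(-62.1),3,0),([.4508,-.1737,.0095],pose(-62.1),1,0)])
```

```text
[0.56640725 0.20061099 0.15307335]
[ [-24,-5,-8,-0.6,-1.1,3.6,0],[-49,-9,-17,-1.1,-2.2,7.3,0],[-73,-14,-25,-1.7,-3.3,10.9,0],[-97,-18,-34,-2.3,-4.5,14.5,0],[-122,-23,-42,-2.9,-5.6,18.1,0] ]
[ [-25,4,-6,-0.5,-1.1,3.7,0],[-50,8,-12,-1.1,-2.2,7.3,0],[-75,11,-18,-1.7,-3.3,10.9,0],[-100,15,-24,-2.2,-4.4,14.6,0],[-125,19,-30,-2.8,-5.6,18.2,0] ]
[ [-23,12,-3,-0.6,-1.1,3.6,0],[-46,23,-7,-1.1,-2.2,7.3,0],[-70,35,-10,-1.7,-3.3,10.9,0],[-93,47,-13,-2.3,-4.4,14.5,0],[-116,59,-16,-2.8,-5.5,18.1,0] ]
   at [ 0.4511 -0.1741  0.1595]
[ [0,0,30,0,0,0,0],[0,0,60,0,0,0,0],[0,0,90,0,0,0,0],[0,0,120,0,0,0,0],[0,0,150,0,0,0,0] ]
   at [ 0.4511 -0.174   0.0095]
```

Request:
move_arm(
  motion=[
    [-24, -5, -8, -0.6, -1.1, 3.6, 0],
    [-49, -9, -17, -1.1, -2.2, 7.3, 0],
    [-73, -14, -25, -1.7, -3.3, 10.9, 0],
    [-97, -18, -34, -2.3, -4.5, 14.5, 0],
    [-122, -23, -42, -2.9, -5.6, 18.1, 0],
  ],
)

```text
clock: 10.88
tool_pos: [0.5265, 0.0742, 0.154]
eef_rot: [0.842, 0.528, 0.08, -0.07]
contact_force: [0.4, -0.3, -0.4]
opening: 0.998
finger_force: 0.0
```

Request:
move_arm(
  motion=[
    [-25, 4, -6, -0.5, -1.1, 3.7, 0],
    [-50, 8, -12, -1.1, -2.2, 7.3, 0],
    [-75, 11, -18, -1.7, -3.3, 10.9, 0],
    [-100, 15, -24, -2.2, -4.4, 14.6, 0],
    [-125, 19, -30, -2.8, -5.6, 18.2, 0],
  ],
)

```text
clock: 11.5
tool_pos: [0.4886, -0.0501, 0.1565]
eef_rot: [0.92, 0.389, 0.039, -0.035]
contact_force: [0.3, -0.2, 0.1]
opening: 0.999
finger_force: 0.0
```

Request:
move_arm(
  motion=[
    [-23, 12, -3, -0.6, -1.1, 3.6, 0],
    [-46, 23, -7, -1.1, -2.2, 7.3, 0],
    [-70, 35, -10, -1.7, -3.3, 10.9, 0],
    [-93, 47, -13, -2.3, -4.4, 14.5, 0],
    [-116, 59, -16, -2.8, -5.5, 18.1, 0],
  ],
)

```text
clock: 12.12
tool_pos: [0.4501, -0.1754, 0.1585]
eef_rot: [0.971, 0.24, -0.001, -0.0]
contact_force: [0.8, -0.5, 0.2]
opening: 1.002
finger_force: 0.0
```

Run:
```python
from h import *;from plant import r,eyes
eyes.snapshot("wrist");s=eyes.snapshot("wrist");P=cloud(s);H,S,V=cv2.split(cv2.cvtColor(s["frame"],cv2.COLOR_RGB2HSV))
m=(H<14)&(S>150)&(V>60)&(np.abs(P[...,2]-.04)<.004)&(np.hypot(P[...,0]-.45,P[...,1]+.174)<.05)
rc=cv2.minAreaRect((P[m][:,:2]*1000).astype(np.float32));print(m.sum(),rc)
s=r.get_state();print(s["clock"],s["tool_pos"],R.from_quat(s["eef_rot"]).as_matrix().round(3))
```

```text
1372 ((450.8890686035156, -171.78628540039062), (49.952449798583984, 32.256492614746094), 26.19824981689453)
12.225 [ 0.44987601 -0.17699875  0.15862079] [[ 0.886  0.464 -0.003]
 [ 0.464 -0.886 -0.002]
 [-0.003  0.001 -1.   ]]
```

Request:
move_arm(
  motion=[
    [2, -2, 35, 0, 0, 0, 0],
    [2, -2, 75, 0, 0, 0, 0],
    [2, -2, 115, 0, 0, 0, 0],
    [2, -2, 149, 0, 0, 0, 0],
    [2, -2, 149, 0, 0, 0, 0],
  ],
)

```text
clock: 12.85
tool_pos: [0.45, -0.1699, 0.0078]
eef_rot: [0.97, 0.242, -0.002, -0.002]
contact_force: [0.4, 0.2, 0.4]
opening: 1.004
finger_force: 0.0
```

Request:
move_arm(
  motion=[
    [0, 0, 0, 0, 0, 0, 1],
    [0, 0, 0, 0, 0, 0, 1],
    [0, 0, 0, 0, 0, 0, 1],
    [0, 0, 0, 0, 0, 0, 1],
    [0, 0, 0, 0, 0, 0, 1],
  ],
  newtons=25,
)

```text
clock: 13.48
tool_pos: [0.4513, -0.171, 0.0098]
eef_rot: [0.97, 0.242, -0.001, -0.001]
contact_force: [0.5, -0.2, -0.6]
opening: 0.455
finger_force: 0.0
```

Request:
move_arm(
  motion=[
    [0, 0, 0, 0, 0, 0, 1],
    [0, 0, 0, 0, 0, 0, 1],
    [0, 0, 0, 0, 0, 0, 1],
  ],
)

```text
clock: 13.85
tool_pos: [0.4516, -0.1713, 0.0097]
eef_rot: [0.97, 0.242, -0.001, -0.0]
contact_force: [0.6, -0.9, 3.8]
opening: 0.407
finger_force: 25.0
```

Run:
```python
from h import *;from plant import r
s=r.get_state();p=s["tool_pos"];print(p)
plan(p,R.from_quat(s["eef_rot"]),[(p+[0,0,.15],pose(-62.1),1,1),(C+N*.11,pose(-7.2,18),3,1)])
```

```text
[ 0.45160095 -0.17132027  0.00967918]
[ [0,0,-30,0,0,0,1],[0,0,-60,0,0,0,1],[0,0,-90,0,0,0,1],[0,0,-120,0,0,0.1,1],[0,0,-150,0,0.1,0.1,1] ]
   at [ 0.4518 -0.1713  0.1597]
[ [18,-18,0,0.6,1.1,-3.6,1],[37,-37,1,1.1,2.2,-7.3,1],[55,-55,1,1.7,3.3,-10.9,1],[73,-73,2,2.3,4.4,-14.5,1],[92,-92,2,2.9,5.5,-18.2,1] ]
[ [23,-12,4,0.5,1.1,-3.6,1],[46,-23,7,1.1,2.2,-7.2,1],[68,-35,10,1.7,3.3,-10.8,1],[91,-47,14,2.3,4.4,-14.5,1],[114,-58,17,2.8,5.5,-18.1,1] ]
[ [25,-4,6,0.6,1.1,-3.6,1],[50,-8,12,1.2,2.2,-7.3,1],[75,-11,18,1.7,3.3,-10.9,1],[100,-15,24,2.3,4.4,-14.5,1],[125,-19,30,2.9,5.5,-18.2,1] ]
   at [0.5659 0.2006 0.1522]
```

Request:
move_arm(
  motion=[
    [0, 0, -30, 0, 0, 0, 1],
    [0, 0, -60, 0, 0, 0, 1],
    [0, 0, -90, 0, 0, 0, 1],
    [0, 0, -120, 0, 0, 0, 1],
    [0, 0, -150, 0, 0, 0, 1],
  ],
)

```text
clock: 14.48
tool_pos: [0.4507, -0.1704, 0.16]
eef_rot: [0.97, 0.242, -0.002, -0.001]
contact_force: [0.4, 0.0, -0.6]
opening: 0.404
finger_force: 25.0
```

Request:
move_arm(
  motion=[
    [18, -18, 0, 0.6, 1.1, -3.6, 1],
    [37, -37, 1, 1.1, 2.2, -7.3, 1],
    [55, -55, 1, 1.7, 3.3, -10.9, 1],
    [73, -73, 2, 2.3, 4.4, -14.5, 1],
    [92, -92, 2, 2.9, 5.5, -18.2, 1],
  ],
)

```text
clock: 15.1
tool_pos: [0.4895, -0.0453, 0.1572]
eef_rot: [0.918, 0.393, 0.039, -0.038]
contact_force: [0.3, 0.8, -1.6]
opening: 0.412
finger_force: 25.0
```

Request:
move_arm(
  motion=[
    [23, -12, 4, 0.5, 1.1, -3.6, 1],
    [46, -23, 7, 1.1, 2.2, -7.2, 1],
    [68, -35, 10, 1.7, 3.3, -10.8, 1],
    [91, -47, 14, 2.3, 4.4, -14.5, 1],
    [114, -58, 17, 2.8, 5.5, -18.1, 1],
  ],
)

```text
clock: 15.72
tool_pos: [0.5275, 0.0784, 0.1542]
eef_rot: [0.84, 0.532, 0.079, -0.072]
contact_force: [-0.4, -0.6, -0.6]
opening: 0.41
finger_force: 25.0
```

Request:
move_arm(
  motion=[
    [25, -4, 6, 0.6, 1.1, -3.6, 1],
    [50, -8, 12, 1.2, 2.2, -7.3, 1],
    [75, -11, 18, 1.7, 3.3, -10.9, 1],
    [100, -15, 24, 2.3, 4.4, -14.5, 1],
    [125, -19, 30, 2.9, 5.5, -18.2, 1],
  ],
)

```text
clock: 16.35
tool_pos: [0.5653, 0.2026, 0.1516]
eef_rot: [0.739, 0.656, 0.116, -0.105]
contact_force: [0.5, 0.2, -0.9]
opening: 0.407
finger_force: 25.0
```

Request:
move_arm(
  motion=[
    [0, 0, 25, 0, 0, 0, 1],
    [0, 0, 50, 0, 0, 0, 1],
    [0, 0, 75, 0, 0, 0, 1],
    [0, 0, 95, 0, 0, 0, 1],
    [0, 0, 95, 0, 0, 0, 1],
  ],
)

```text
clock: 16.98
tool_pos: [0.5674, 0.2308, 0.0599]
eef_rot: [0.74, 0.654, 0.115, -0.105]
contact_force: [0.3, -0.7, -1.0]
opening: 0.402
finger_force: 25.0
```

Request:
move_arm(
  motion=[
    [0, 0, 1, 0, 0, 0, 1],
    [0, 0, 2, 0, 0, 0, 1],
    [0, 0, 2, 0, 0, 0, 1],
  ],
)

```text
clock: 17.35
tool_pos: [0.5687, 0.2306, 0.06]
eef_rot: [0.74, 0.654, 0.116, -0.104]
contact_force: [0.0, 0.0, -1.4]
opening: 0.407
finger_force: 25.0
```

Contact came at z≈0.0573 last time, so I'll take 2 mm more and then 1 mm.

Request:
move_arm(
  motion=[
    [0, 0, 1, 0, 0, 0, 1],
    [0, 0, 2, 0, 0, 0, 1],
    [0, 0, 2, 0, 0, 0, 1],
  ],
)

```text
clock: 17.73
tool_pos: [0.5683, 0.2314, 0.0574]
eef_rot: [0.74, 0.654, 0.116, -0.104]
contact_force: [0.6, 0.4, -0.5]
opening: 0.407
finger_force: 25.0
```

Request:
move_arm(
  motion=[
    [0, 0, 1, 0, 0, 0, 1],
    [0, 0, 1, 0, 0, 0, 1],
    [0, 0, 1, 0, 0, 0, 1],
  ],
)

```text
clock: 18.1
tool_pos: [0.5684, 0.2315, 0.0569]
eef_rot: [0.74, 0.654, 0.116, -0.104]
contact_force: [-2.1, -2.1, 4.7]
opening: 0.408
finger_force: 25.0
```

Request:
move_arm(
  motion=[
    [0, 0, 0, 0, 0, 0, 0.25],
    [0, 0, 0, 0, 0, 0, 0.25],
    [0, 0, 0, 0, 0, 0, 0.25],
    [0, 0, 0, 0, 0, 0, 0.25],
    [0, 0, 0, 0, 0, 0, 0.25],
  ],
)

```text
clock: 18.73
tool_pos: [0.5684, 0.2317, 0.0565]
eef_rot: [0.74, 0.654, 0.116, -0.104]
contact_force: [0.2, -0.1, 1.0]
opening: 0.75
finger_force: 0.0
```

Request:
move_arm(
  motion=[
    [0, 0, -20, 0, 0, 0, 0.25],
    [0, 0, -45, 0, 0, 0, 0.25],
    [0, 0, -75, 0, 0, 0, 0.25],
    [0, 0, -100, 0, 0, 0, 0.25],
    [0, 0, -100, 0, 0, 0, 0.25],
  ],
)

```text
clock: 19.35
tool_pos: [0.5664, 0.2002, 0.1544]
eef_rot: [0.74, 0.654, 0.118, -0.103]
contact_force: [1.0, 0.4, -0.5]
opening: 0.748
finger_force: 0.0
```

Request:
move_arm(
  motion=[
    [0, 0, 0, 0, 0, 0, 0.25],
    [0, 0, 0, 0, 0, 0, 0.25],
    [0, 0, 0, 0, 0, 0, 0.25],
    [0, 0, 0, 0, 0, 0, 0.25],
    [0, 0, 0, 0, 0, 0, 0.25],
  ],
)

```text
clock: 19.98
tool_pos: [0.5648, 0.2011, 0.1514]
eef_rot: [0.74, 0.654, 0.116, -0.104]
contact_force: [0.5, -0.2, 0.4]
opening: 0.753
finger_force: 0.0
```

Run:
```python
from h import *;from plant import r,eyes
s=eyes.snapshot("side");f=s["frame"][90:270,140:380,::-1]
cv2.imwrite("pics/s3.png",cv2.resize(f,None,fx=3,fy=3,interpolation=2))
s=r.get_state();Q=R.from_quat(s["eef_rot"]);print(s["clock"],s["tool_pos"])
```

```text
20.025 [0.56484413 0.20105356 0.15152728]
```

View pics/s3.png

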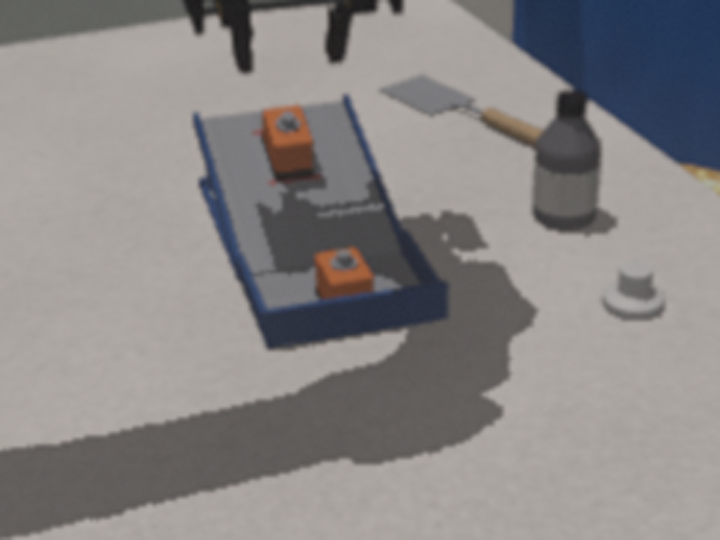

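Foot 2 stuck between the stripes at (288,140), and foot 1 is still in the pan at (343,272). I'll regrasp foot 2.

Request:
move_arm(
  motion=[
    [0, 0, 25, 0, 0, 0, 0.25],
    [0, 0, 50, 0, 0, 0, 0.25],
    [0, 0, 75, 0, 0, 0, 0.25],
    [0, 0, 99, 0, 0, 0, 0.25],
    [0, 0, 99, 0, 0, 0, 0.25],
  ],
)

```text
clock: 20.65
tool_pos: [0.5672, 0.2317, 0.0561]
eef_rot: [0.74, 0.654, 0.115, -0.105]
contact_force: [-0.5, 0.1, 0.4]
opening: 0.748
finger_force: 0.0
```

Request:
move_arm(
  motion=[
    [0, 0, 0, 0, 0, 0, 1],
    [0, 0, 0, 0, 0, 0, 1],
    [0, 0, 0, 0, 0, 0, 1],
    [0, 0, 0, 0, 0, 0, 1],
    [0, 0, 0, 0, 0, 0, 1],
  ],
  newtons=25,
)

```text
clock: 21.28
tool_pos: [0.5688, 0.2312, 0.0582]
eef_rot: [0.74, 0.654, 0.116, -0.104]
contact_force: [-2.3, -1.2, 6.1]
opening: 0.405
finger_force: 25.0
```

Run:
```python
from h import *;from plant import r
s=r.get_state();p=s["tool_pos"];Q=R.from_quat(s["eef_rot"]);print(p,s["opening"],s["finger_force"])
T=np.array([.527,-.405,0])
plan(p,Q,[(p+N*.1,Q,1,1),(T+[0,0,.13],pose(2.8),3,1),(T+[0,0,.020],pose(2.8),1,1)])
```

```text
[0.56879648 0.23117865 0.05821686] 0.40452369695167956 24.99971420969814
[ [0,0,-20,0,0,0,1],[0,0,-40,0,0,0,1],[0,0,-60,0,0,0,1],[0,0,-80,0,0,0,1],[0,0,-100,0,0,0,1] ]
   at [0.5652 0.2006 0.1533]
[ [-39,2,-11,0.1,-1.2,-0.7,1],[-78,5,-22,0.2,-2.4,-1.3,1],[-117,7,-33,0.3,-3.6,-2,1],[-156,10,-44,0.4,-4.8,-2.6,1],[-194,12,-55,0.5,-6,-3.3,1] ]
[ [-40,0,-7,0.1,-1.2,-0.6,1],[-80,0,-13,0.2,-2.4,-1.3,1],[-120,0,-20,0.3,-3.6,-1.9,1],[-160,1,-27,0.4,-4.7,-2.6,1],[-200,1,-34,0.5,-5.9,-3.2,1] ]
[ [-40,-3,-3,0.1,-1.2,-0.7,1],[-81,-5,-5,0.2,-2.4,-1.3,1],[-121,-7,-8,0.3,-3.6,-2,1],[-161,-9,-11,0.4,-4.8,-2.6,1],[-202,-11,-14,0.5,-6,-3.3,1] ]
   at [ 0.5273 -0.4055  0.1304]
[ [0,0,22,0,0,0,1],[0,0,44,0,0,0,1],[0,0,66,0,0,0,1],[0,0,88,0,0,0,1],[0,0,110,0,0,0,1] ]
   at [ 0.5272 -0.4054  0.0204]
```

Request:
move_arm(
  motion=[
    [0, 0, -20, 0, 0, 0, 1],
    [0, 0, -40, 0, 0, 0, 1],
    [0, 0, -60, 0, 0, 0, 1],
    [0, 0, -80, 0, 0, 0, 1],
    [0, 0, -100, 0, 0, 0, 1],
  ],
)

```text
clock: 21.9
tool_pos: [0.5649, 0.2001, 0.1545]
eef_rot: [0.74, 0.654, 0.116, -0.104]
contact_force: [0.1, 0.3, -2.0]
opening: 0.404
finger_force: 25.0
```

Request:
move_arm(
  motion=[
    [-39, 2, -11, 0.1, -1.2, -0.7, 1],
    [-78, 5, -22, 0.2, -2.4, -1.3, 1],
    [-117, 7, -33, 0.3, -3.6, -2, 1],
    [-156, 10, -44, 0.4, -4.8, -2.6, 1],
    [-194, 12, -55, 0.5, -6, -3.3, 1],
  ],
)

```text
clock: 22.52
tool_pos: [0.552, -0.0025, 0.1464]
eef_rot: [0.726, 0.68, 0.077, -0.069]
contact_force: [0.1, 0.3, -1.0]
opening: 0.409
finger_force: 25.0
```

Request:
move_arm(
  motion=[
    [-40, 0, -7, 0.1, -1.2, -0.6, 1],
    [-80, 0, -13, 0.2, -2.4, -1.3, 1],
    [-120, 0, -20, 0.3, -3.6, -1.9, 1],
    [-160, 1, -27, 0.4, -4.7, -2.6, 1],
    [-200, 1, -34, 0.5, -5.9, -3.2, 1],
  ],
)

```text
clock: 23.15
tool_pos: [0.5397, -0.2048, 0.1384]
eef_rot: [0.709, 0.703, 0.039, -0.035]
contact_force: [0.6, -0.4, -1.8]
opening: 0.404
finger_force: 25.0
```

Request:
move_arm(
  motion=[
    [-40, -3, -3, 0.1, -1.2, -0.7, 1],
    [-81, -5, -5, 0.2, -2.4, -1.3, 1],
    [-121, -7, -8, 0.3, -3.6, -2, 1],
    [-161, -9, -11, 0.4, -4.8, -2.6, 1],
    [-202, -11, -14, 0.5, -6, -3.3, 1],
  ],
)

```text
clock: 23.78
tool_pos: [0.5268, -0.4067, 0.1311]
eef_rot: [0.689, 0.724, -0.001, -0.0]
contact_force: [-0.1, 0.4, -1.2]
opening: 0.406
finger_force: 25.0
```

Request:
move_arm(
  motion=[
    [0, 0, 30, 0, 0, 0, 1],
    [0, 0, 60, 0, 0, 0, 1],
    [0, 0, 90, 0, 0, 0, 1],
    [0, 0, 110, 0, 0, 0, 1],
    [0, 0, 110, 0, 0, 0, 1],
  ],
)

```text
clock: 24.4
tool_pos: [0.5261, -0.4048, 0.0191]
eef_rot: [0.689, 0.724, -0.001, -0.002]
contact_force: [0.4, 1.1, -1.6]
opening: 0.405
finger_force: 25.0
```

Request:
move_arm(
  motion=[
    [0, 0, 1, 0, 0, 0, 1],
    [0, 0, 2, 0, 0, 0, 1],
    [0, 0, 2, 0, 0, 0, 1],
  ],
)

```text
clock: 24.78
tool_pos: [0.5273, -0.4056, 0.0186]
eef_rot: [0.689, 0.724, -0.0, -0.0]
contact_force: [-0.3, 0.0, -1.1]
opening: 0.407
finger_force: 25.0
```

Request:
move_arm(
  motion=[
    [0, 0, 1, 0, 0, 0, 1],
    [0, 0, 2, 0, 0, 0, 1],
    [0, 0, 3, 0, 0, 0, 1],
    [0, 0, 3, 0, 0, 0, 1],
  ],
)

```text
clock: 25.28
tool_pos: [0.5269, -0.4053, 0.0151]
eef_rot: [0.689, 0.724, -0.001, -0.001]
contact_force: [-1.1, 1.3, 2.3]
opening: 0.407
finger_force: 25.0
```

Request:
move_arm(
  motion=[
    [0, 0, 1, 0, 0, 0, 1],
    [0, 0, 1, 0, 0, 0, 1],
    [0, 0, 1, 0, 0, 0, 1],
  ],
)

```text
clock: 25.65
tool_pos: [0.5269, -0.4053, 0.0151]
eef_rot: [0.689, 0.724, -0.001, -0.001]
contact_force: [-2.9, 2.8, 8.6]
opening: 0.406
finger_force: 25.0
```

The foot is on the tray floor. I'll release, lift clear and check.

Request:
move_arm(
  motion=[
    [0, 0, 0, 0, 0, 0, 0.3],
    [0, 0, 0, 0, 0, 0, 0.3],
    [0, 0, 0, 0, 0, 0, 0.3],
    [0, 0, 0, 0, 0, 0, 0.3],
    [0, 0, 0, 0, 0, 0, 0.3],
  ],
)

```text
clock: 26.28
tool_pos: [0.5269, -0.4053, 0.0137]
eef_rot: [0.689, 0.724, -0.001, -0.001]
contact_force: [0.2, -0.2, 0.5]
opening: 0.701
finger_force: 0.0
```

Request:
move_arm(
  motion=[
    [0, 0, -20, 0, 0, 0, 0.3],
    [0, 0, -45, 0, 0, 0, 0.3],
    [0, 0, -85, 0, 0, 0, 0.3],
    [0, 0, -125, 0, 0, 0, 0.3],
    [0, 0, -150, 0, 0, 0, 0.3],
  ],
)

```text
clock: 26.9
tool_pos: [0.5281, -0.406, 0.1677]
eef_rot: [0.689, 0.724, -0.0, 0.001]
contact_force: [-0.1, 0.4, -0.6]
opening: 0.703
finger_force: 0.0
```

Request:
move_arm(
  motion=[
    [0, 0, 0, 0, 0, 0, 0.3],
    [0, 0, 0, 0, 0, 0, 0.3],
    [0, 0, 0, 0, 0, 0, 0.3],
    [0, 0, 0, 0, 0, 0, 0.3],
  ],
)

```text
clock: 27.4
tool_pos: [0.5268, -0.405, 0.1627]
eef_rot: [0.689, 0.724, -0.001, -0.002]
contact_force: [1.1, -0.1, -0.4]
opening: 0.699
finger_force: 0.0
```

Run:
```python
from plant import eyes;import cv2
s=eyes.snapshot("side");cv2.imwrite("pics/s4.png",s["frame"][:,:,::-1])
```

```text
(no output)
```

View pics/s4.png

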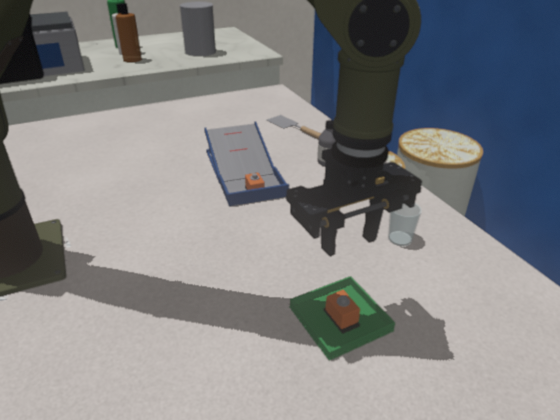

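Foot 2 stands upright in the tray at (343,310), foot 1 lies in the pan at (255,181), and the gripper is clear.

```bash
python3 -c "
from plant import finish_job;print(finish_job())"
```

```text
the job is handed in; nothing more can be done
None
```

I tried both feet on the ramp: the slick one slid into the catch pan and was left there, the grippy one stuck and now stands upright in the green tray; the job was handed in at about 27 s on the robot's clock.

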